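Hang the bread board on its two-peg stand

TASK

Breakfast is over: lift the bread board with the two holes out of the slotted holder and hang it on the hanging stand, both pegs through both holes, pushed home so that it lies flat against the posts, then let go. Nobody knows how high the pegs have been clamped, so feel for them gently and do not force board or stand; leave the other breakfast things where they are.

Things in the scene. Friction and masses are not known exactly. Their poses are not given: they have to be found in the camera images.
- board_mid (a point): Centre of the wooden bread board to hang, standing on edge in the holder's front slot: 14 mm thick (x), 200 wide (y), 140 tall (z, up), 0.18 to 0.33 kg. Two round holes 13 mm across pass through along x, centres at y = +65 and -65 mm, 42 mm above this point (28 mm below the top edge). Grip its top edge from above, at the middle. Front and back are alike, its x points away from the robot.
- stand: Fixed wooden hanging stand. Origin on the table, midway between its two posts, below the plane of their flat front faces (x = 0). Posts 20 x 20 mm at y = +65 and -65 mm behind that plane, open between them above 130 mm. Foot slab x -60 to 90, y -120 to 120, 20 mm high. The hung board is parallel to the plane, centre 7 mm before it. Never press board and stand together with over 25 N.
- pegs_low (a point): Point in the plane of the posts' faces, midway between them, 160 mm above the table: the LOWEST the peg axes can be. Two level pegs 10 mm thick, tips slightly tapered, reach 44 mm along -x at y = +65 and -65 mm. Both share one height, clamped 0 to 30 mm above this point: not measured, to be felt (e.g. board's lower edge let down on both) or seen. They do not yield. Posts end 25 mm above the axes.
- holder: Low slotted wooden holder, fixed; origin on the table below the middle of the front slot. Slot floor 12 mm above the table; slot walls reach 50 mm above the table at y = +55 and -55 mm and leave the board 1.5 mm play on each side. A second slot with the smaller board lies 75 mm behind (+x).
- small_board: Bystander: the plain smaller board without holes (14 x 140 x 100 mm) standing in the holder's rear slot; its origin is under its middle.
- salt_dish: Bystander: small wooden dish, 60 mm across, 30 mm high; origin under its middle.
- mug: Bystander: white mug, 80 mm across, 85 mm high; origin under its middle.
- jam_jar: Bystander: jam jar, 64 mm across, 80 mm high; origin under its middle.
- bowl: Bystander: white bowl, 130 mm across, 55 mm high; origin under its middle.
- jug: Bystander: white milk jug with a handle, 72 mm across, 80 mm high; origin under its middle.
- spoon: Bystander: steel table spoon lying flat; origin under it, near its middle.
There are look-alikes about, which are no part of the job. What is shaped like the part that bears board_mid but purple is not meant.

How it is judged:
On the way:
1. the board is lifted clear of the holder (z of board_mid in the frame of holder above 0.115 m), for 0.2 s.
At the end, for the whole second after the job is handed in: The board hangs released and still on both pegs: centre within 4 mm of midway between the posts, at most 5 mm short of flat against them, 108 to 156 mm above the table (not on the foot nor on top of the pegs), upright and parallel to the posts within 0.05 rad (x of board_mid in the frame of stand between -0.012 and 0 m and y of board_mid in the frame of stand between -0.004 and 0.004 m and z of board_mid in the frame of stand between 0.108 and 0.156 m and angle between board_mid's own z axis and vertical below 0.05 rad and angle between the x axis of board_mid and the x axis of stand, either way round below 0.05 rad and linear speed of board below 0.01 m/s); the robot touches nothing.
It fails at once if board and stand are pressed together with more than 25 N (contact force between board and stand above 25 N).
It fails at once if another breakfast thing (small board, salt dish, mug, jam jar, bowl, jug or spoon) is moved by more than 20 mm (distance of any of small_board, salt_dish, mug, jam_jar, bowl, jug, spoon from where it was at the start of the episode above 0.02 m).
It also fails if it takes over 56 s, if anything falls off the work surface, if the arm or the gripper's body presses on something with over 40 N, if the wrist force passes 120 N, or if a joint passes its speed limit or range.

ROBOT

A 6-joint arm with a two-finger parallel gripper is mounted at the origin on the work surface. World frame = base frame: x ahead of the robot, y to its left, z up, the work surface at z = 0. Lengths are in m, angles in rad, forces in N, time in s.
With the tool pointing down it reaches from about 0.25 to 0.725 m from the base axis. Payload 4 kg.
Tool frame: the origin (TCP) lies between the finger pads; the fingertips stand 8 mm ahead of it and the grasp point (between the pads) lies 11 mm behind it (bot.tip_reach is the distance from the TCP to the fingertips, in m); z points along the fingers, y is the line along which they close (so a half turn about z gives the same grasp; the last joint's range is limited). The gripper opens to 85 mm and grips with 20 to 120 N. Pads are 22 mm wide; open, the fingers measure 114 mm over their backs; the gripper's body (76 mm by 85 mm) begins 54 mm behind the grasp point. The pads swing forward as they close: fully open they stand 13 mm farther back than shut.
Start: joints at [-1.232, 0.241, 0.005, 1.335, 0, 1.571], TCP at [0.166, -0.472, 0.239] pointing down, gripper open.
Joint ranges: [-2.72, 2.72], [-1.05, 1.87], [-1.09, 1.28], [-1.99, 2.15], [-1.42, 1.44], [-3.14, 3.14]. Speed limits (rad/s): [2.79, 2.79, 3.14, 3.14, 3.14, 3.14].

INTERFACE

Orientations are given as a unit quaternion [x, y, z, w].
In Python, from workcell import bot gives the robot as it stands.
- The arm moves only by the tool move_arm, never from a script. Its argument "deltas" is a list of rows, each a list of 7 numbers: the opening, from 0 (shut) to 1 (fully open), then the shift along the tool's x, y, z in mm, then the turn, a rotation vector about the tool's x, y, z in degrees. In form: [[gripper, tx, ty, tz, ax, ay, az], ...]. A call has 1 to 10 rows; each row shifts and turns the commanded pose from where the row before left it, along the tool's axes as they then stand; what a row does not reach is not made up. A row lasts 1/12 s, in which the tool goes at most 41.7 mm and 7.16 degrees, less where a joint would pass 70% of its speed; a pose out of reach is approached as far as the arm can. A call is refused whole if a number of a shift passes 41.7 or a number of a turn 7.16, either way. A call with a gripper value outside its range is refused whole. The fingers move at their own pace and stop on an object; the grip force is fixed at half the most. Time passes only in rows, so rows that do not move let the fingers close. It gives the time, the measured TCP pose, the force, the opening and the grip force at its end, in the units of the state.
- bot.get_obs(): the state, without advancing time (a new reading comes with each control period).
- bot.camera(name): name is "scene" or "top" or "wrist"; returns the picture (384x512x3 uint8, blue, green, red); there is no depth.
- bot.calibration(name): a dict with "K" (3x3 intrinsics, pixels), "dist_coeffs" ([k1, k2, p1, p2, k3] as OpenCV has them; the pictures are not rectified), "position" and "orientation" of the camera in the world. Camera axes: x right, y down, z forward; pixel columns grow to the right and rows downward; lengths in m; the calibration is good to about 2 mm. A picture is of the moment at which its call begins: read the wrist's pose just before it. calibration takes no time and is no camera call; for the wrist camera it gives the pose at the moment of the call.
- bot.job_done(): hands the job in; it is judged then, once.
Trained networks look in the newest picture that a camera, given by its name, has taken for a name from the list of things; names that differ only in an ending like _2 or _b are one class to them, and where a whole thing is asked for, a point or a joint stands for the part that bears it (a point fixed in the world has none). Each returns a list of dicts, best first, with "conf" (0 to 1); they miss things now and then, are a little off and sometimes report something else, mostly with a low value. They report only what shows in the picture. A call takes as long as a camera call. They do not tell look-alikes from the thing itself.
- bot.outline_of(query, camera): "pixels" (384x512 bool, what is visible of it) and "rect" ([left, top, width, height] in pixels, round what is visible of it).
The state is a dict: "clock": time; "joint_pos": joint angles; "joint_vel": joint speeds; "tau": joint torques, N m; "eef_pos": TCP position; "tool_rot": TCP orientation; "ft_force": force on the tool from outside, world axes, zero at the start; "ft_torque": the same for the moment, N m; "grip_width": finger opening in m; "grasp_force": force on a finger pad.
Only numpy, scipy, OpenCV 4.12 (cv2) and the standard library are available. Lean on these libraries where they do the work, as an engineer would, in place of code of your own. Each camera call takes 0.05 s, during which the arm holds its last target. There are 200 camera calls.

## Working session

There is one attempt and no reset: what is moved stays moved. The work goes in short steps, Python scripts to look and compute and a tool call to move; the robot and the scene stay as the last step left them, time stands still between calls to the robot, and variables do not carry over. Pictures are saved under pics/ and viewed, at most 10 in all, crops included, and the job is handed in when it is done.

Besides the shell and the picture viewer there is one more tool, called as a command line: name --pt "numbers of a row" for each row, then --argument value for the rest. move_arm: Moves the arm, as the interface text tells. Its arguments: {"type":"object","properties":{"deltas":{"type":"array","items":{"type":"array","items":{"type":"number"}}}},"required":["deltas"]}

```bash
mkdir -p pics; ls; python3 - <<'E'
from workcell import bot
import cv2,numpy as np
o=bot.get_obs();print(o)
a=bot.camera("scene");b=bot.camera("top")
cv2.imwrite("pics/scene.png",a);cv2.imwrite("pics/top.png",b)
for c in("scene","top"):
  k=bot.calibration(c);print(c,{x:np.round(v,4).tolist() for x,v in k.items()})
  for n in("board_mid","stand","holder","small_board"):
    for d in bot.outline_of(n,c)[:3]:print(c,n,round(d["conf"],2),d["rect"])
E
```

```text
pics
{'clock': 0.0, 'joint_pos': array([-1.23198767e+00,  2.41385743e-01,  3.72399565e-03,  1.33520063e+00,
        6.95050009e-06,  1.57078724e+00]), 'joint_vel': array([ 0.00075736, -0.00112091, -0.00166974, -0.00125855, -0.00040051,
        0.0001079 ]), 'tau': array([ 4.06084955e-04, -3.72319221e+01,  2.52408260e+01,  1.71074364e-02,
        9.18118599e-05,  5.12269011e-06]), 'eef_pos': array([ 0.16597906, -0.47099398,  0.23842646]), 'tool_rot': array([ 9.85684078e-01,  1.68599619e-01, -1.70733294e-04, -1.01882624e-03]), 'ft_force': array([-0.04427334,  0.48343226, -0.21040194]), 'ft_torque': array([-0.06620682, -0.04740889,  0.00462738]), 'grasp_force': 0.0, 'grip_width': 0.08569957784000316}
scene {'K': [[353.7035, 0.0, 262.4068], [0.0, 353.7035, 192.4558], [0.0, 0.0, 1.0]], 'dist_coeffs': [-0.0525, 0.0, 0.0, 0.0, 0.0], 'position': [1.2706, 0.1964, 0.8926], 'orientation': [0.5644, 0.7184, -0.3237, -0.2461]}
scene board_mid 0.98 [174.3, 195.7, 71.9, 38.2]
scene board_mid 0.73 [183.1, 130.3, 52.1, 35.2]
scene stand 0.84 [286.6, 214.3, 90.0, 89.0]
scene holder 0.87 [183.7, 233.2, 60.8, 27.3]
scene small_board 0.84 [190.5, 226.2, 49.9, 23.4]
scene small_board 0.54 [181.2, 177.7, 33.6, 20.1]
top {'K': [[425.0193, 0.0, 253.3735], [0.0, 425.0193, 198.0302], [0.0, 0.0, 1.0]], 'dist_coeffs': [-0.0087, 0.0, 0.0, 0.0, 0.0], 'position': [0.3612, 0.0022, 1.2889], 'orientation': [-0.7027, 0.711, -0.0167, 0.0205]}
top board_mid 0.82 [326.5, 270.7, 81.7, 37.3]
top board_mid 0.72 [279.5, 137.7, 75.3, 29.9]
top holder 0.63 [270.8, 119.4, 71.2, 57.3]
top small_board 0.88 [279.0, 121.7, 45.9, 22.0]
```

```bash
python3 - <<'E'
import cv2,numpy as np
a=cv2.imread("pics/scene.png");b=cv2.imread("pics/top.png")
cv2.imwrite("pics/v1.png",cv2.resize(a[100:325,130:430],(800,600),interpolation=cv2.INTER_CUBIC))
cv2.imwrite("pics/v2.png",cv2.resize(b,(800,600),interpolation=cv2.INTER_CUBIC))
E
```

```text
(no output)
```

View pics/v1.png

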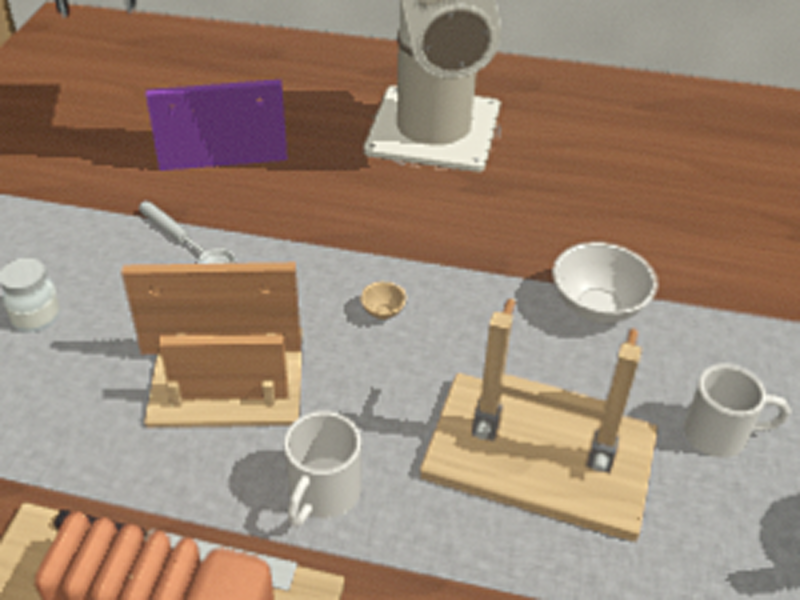

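View pics/v2.png

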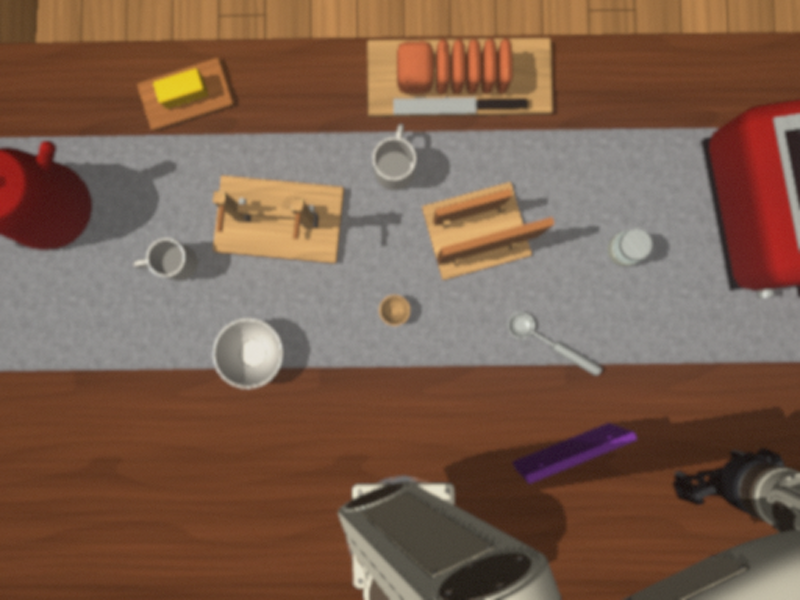

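The top view shows two candidates: the brown board in the holder's front slot (about px 279–355, 138–168) and the purple one lying free at (326–408, 271–308). The brown one fits, because it stands in the holder and purple is excluded. The scene crop shows its two holes. The stand is at top px ~(138–220, 113–168), with its pegs pointing at the robot.

```bash
cat > h.py <<'E'
import cv2,numpy as np
from scipy.optimize import minimize,least_squares
from scipy.spatial.transform import Rotation as R
def proj(P,k):
    r=R.from_quat(k["orientation"]).inv()
    return cv2.projectPoints(np.asarray(P,float).reshape(-1,3),r.as_rotvec(),-r.apply(k["position"]),np.array(k["K"]),np.array(k["dist_coeffs"]))[0][:,0]
def pix2(uv,z,k):
    n=cv2.undistortPoints(np.array(uv,float).reshape(-1,1,2),np.array(k["K"]),np.array(k["dist_coeffs"]))[:,0]
    d=R.from_quat(k["orientation"]).apply(np.c_[n,np.ones(len(n))]);p=np.array(k["position"])
    return p+d*((z-p[2])/d[:,2:])
def T(q,P):
    c,s=np.cos(q[2]),np.sin(q[2]);P=np.asarray(P,float)
    return np.c_[q[0]+c*P[:,0]-s*P[:,1],q[1]+s*P[:,0]+c*P[:,1],P[:,2]]
def box(x0,x1,y0,y1,z0,z1):return np.array([[x,y,z] for x in(x0,x1) for y in(y0,y1) for z in(z0,z1)],float)
def hullmask(pts,S=4):
    m=np.zeros((384*S,512*S),np.uint8);h=cv2.convexHull(((pts+.5)*S).astype(np.int32).reshape(-1,1,2));cv2.fillConvexPoly(m,h,1);return cv2.resize(m.astype(np.float32),(512,384),interpolation=cv2.INTER_AREA)
def lns(pts,img,sc=1):pass
E
python3 - <<'E'
from h import *
from workcell import bot
b=cv2.imread("pics/top.png");k=bot.calibration("top");ks=bot.calibration("scene")
bot.camera("top");bot.camera("scene")
mt=[d for d in bot.outline_of("board_mid","top") if d["rect"][1]<200][0]["pixels"].astype(float)
ms=[d for d in bot.outline_of("board_mid","scene") if d["rect"][1]>170][0]["pixels"].astype(float)
BX=box(-.007,.007,-.1,.1,.012,.152)
keep=np.zeros((384,512));keep[:222]=1
def cost(q):
    q=np.array(q);return np.abs(hullmask(proj(T(q,BX),k))-mt).sum()+np.abs((hullmask(proj(T(q,BX),ks))-ms)*keep).sum()
p=pix2([[317,153]],.1,k)[0];print(p)
s=np.array([[p[0],p[1],.25]]+[[p[0]+d,p[1]+e,.25+f] for d,e,f in((.02,0,0),(0,.02,0),(0,0,.15))])
r=minimize(cost,s[0],method="Nelder-Mead",options=dict(initial_simplex=s));print("board",r.x,r.fun,mt.sum(),ms.sum())
# stand from slab corners (top), rough
c=np.array([[220,177],[343,186],[337,262],[215,250]])/1.5625
C=[[.09,.12,.02],[.09,-.12,.02],[-.06,-.12,.02],[-.06,.12,.02]]
g=pix2(c,.02,k);print(g)
r2=least_squares(lambda q:(proj(T(q,C),k)-c).ravel(),[.6,.15,0]);print("stand",r2.x,r2.fun.round(1))
q=r2.x
# post tops in scene/top for h
for h in (.16,.175,.19):
  print(h,proj(T(q,[[.01,.065,h+.025],[.01,-.065,h+.025],[-.044,.065,h],[-.044,-.065,h]]),ks).round(1).tolist(),proj(T(q,[[-.044,.065,h],[-.044,-.065,h]]),k).round(1).tolist())
E
```

```text
[ 0.54867067 -0.172232    0.1       ]
board [ 0.54554349 -0.16696228  0.25447268] 108.375 782.0 1792.0
[[0.68919126 0.34673894 0.02      ]
 [0.6682994  0.10827722 0.02      ]
 [0.52068991 0.120885   0.02      ]
 [0.5468882  0.35597149 0.02      ]]
stand [ 0.59136288  0.23434739 -0.09251379] [ 0.4 -0.9  0.6 -0.5  0.2  0.  -1.1  1.4]
0.16 [[363.4, 233.7], [315.4, 222.3], [364.4, 225.8], [318.9, 215.2]] [[142.8, 149.9], [191.0, 153.7]]
0.175 [[364.5, 229.9], [315.9, 218.5], [365.3, 222.1], [319.4, 211.6]] [[141.3, 148.9], [190.1, 152.8]]
0.19 [[365.5, 226.0], [316.4, 214.6], [366.4, 218.4], [319.9, 207.8]] [[139.7, 148.0], [189.2, 151.9]]
```

move_arm --pt "1 38 -13.4 -5 0 0 0" --pt "1 38 -13.4 -5 0 0 0" --pt "1 38 -13.4 -5 0 0 0" --pt "1 38 -13.4 -5 0 0 0" --pt "1 38 -13.4 -5 0 0 0" --pt "1 38 -13.4 -5 0 0 0" --pt "1 38 -13.4 -5 0 0 0" --pt "1 38 -13.4 -5 0 0 0" --pt "1 38 -13.4 -5 0 0 0" --pt "1 38 -13.4 -5 0 0 0"

```text
clock: 1.53
eef_pos: [0.4813, -0.2173, 0.2898]
tool_rot: [0.986, 0.169, 0.0, 0.0]
ft_force: [0.3, -0.8, 0.5]
grip_width: 0.0859
grasp_force: 0.0
```

move_arm --pt "1 38 -13.4 -5 0 0 0" --pt "1 38 -13.4 -5 0 0 0" --pt "1 0 0 0 0 0 -7.1" --pt "1 0 0 0 0 0 -7.1" --pt "1 0 0 0 0 0 -7.1" --pt "1 0 0 0 0 0 -7.1" --pt "1 0 0 0 0 0 -7.1" --pt "1 0 0 0 0 0 -7.1" --pt "1 0 0 0 0 0 -7.1" --pt "1 0 0 0 0 0 -7.1"

```text
clock: 2.37
eef_pos: [0.5429, -0.1683, 0.2992]
tool_rot: [0.785, 0.62, -0.0, -0.0]
ft_force: [-0.2, 0.0, 0.8]
grip_width: 0.0854
grasp_force: 0.0
```

move_arm --pt "1 0 0 0 0 0 -7.1" --pt "1 0 0 0 0 0 -7.1" --pt "1 0 0 0 0 0 -7.1" --pt "1 0 0 0 0 0 -7.1" --pt "1 0 0 0 0 0 0" --pt "1 0 0 0 0 0 0"

```text
clock: 2.87
eef_pos: [0.5428, -0.1684, 0.2993]
tool_rot: [0.613, 0.79, 0.0, -0.0]
ft_force: [-0.1, -0.3, 0.2]
grip_width: 0.0857
grasp_force: 0.0
```

```bash
python3 - <<'E'
from h import *
from workcell import bot
o=bot.get_obs();print(o["clock"],o["eef_pos"],R.from_quat(o["tool_rot"]).as_matrix().round(3).tolist(),o["joint_pos"])
k=bot.calibration("wrist");print({x:np.round(v,4).tolist() for x,v in k.items()})
a=bot.camera("wrist");cv2.imwrite("pics/w1.png",a)
for d in bot.outline_of("board_mid","wrist"):print(d["conf"],d["rect"])
q=[.5455,-.167,.2545]
P=proj(T(q,[[x,y,.152] for x in(-.007,.007) for y in(-.1,.1)]),k);print(P)
v=cv2.resize(a,(800,600))
for p in P:cv2.circle(v,tuple((p*1.5625).astype(int).tolist()),3,(0,0,255),-1)
cv2.imwrite("pics/v3.png",v)
E
```

```text
2.8667 [ 0.54280892 -0.16836379  0.29926192] [[-0.249, 0.968, -0.0], [0.968, 0.249, 0.0], [0.0, -0.0, -1.0]] [-3.00804600e-01  3.66796534e-01  3.33525641e-01  1.53762600e+00
  8.19057005e-05  1.01815124e+00]
{'K': [[295.549, 0.0, 252.7497], [0.0, 295.549, 194.968], [0.0, 0.0, 1.0]], 'dist_coeffs': [0.0132, 0.0, 0.0, 0.0, 0.0], 'position': [0.5254, -0.1034, 0.4336], 'orientation': [0.9833, 0.1252, 0.0163, 0.1314]}
0.82 [1.4, 213.4, 7.4, 39.3]
0.58 [245.7, 76.4, 19.2, 201.9]
[[249.81119682 276.41587957]
 [248.93886646  75.41120056]
 [262.94186648 276.40804557]
 [264.70863734  75.38602896]]
```

View pics/v3.png

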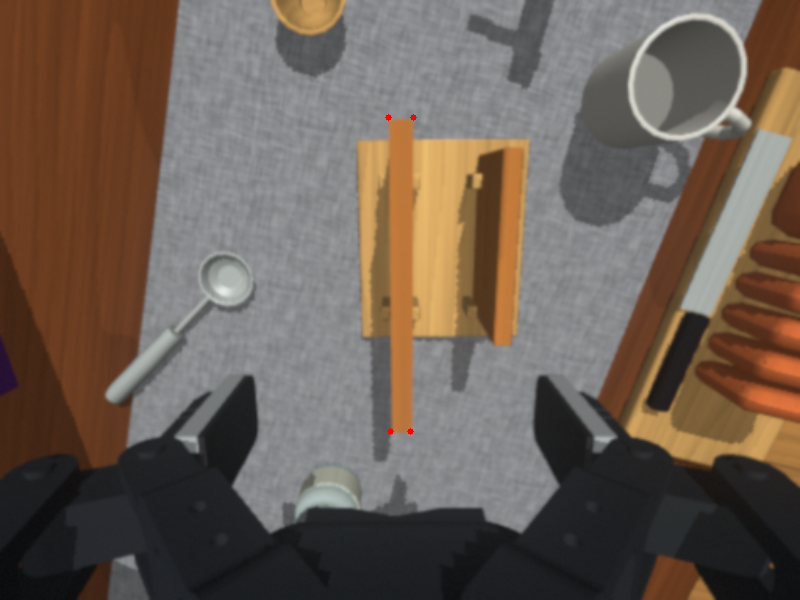

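The wrist view shows the brown board's top edge at px ~(250–264, 76–276), matching the projected corners within 1 px. This is the brown board in the holder, not the purple one. I'll grasp it now.

move_arm --pt "0.6 0.7 3 20 0 0 0" --pt "0.6 0 0 35 0 0 0" --pt "0.6 0 0 35 0 0 0" --pt "0.6 0 0 35 0 0 0" --pt "0.6 0 0 25 0 0 0" --pt "0.6 0 0 20 0 0 0" --pt "0.6 0 0 0 0 0 0" --pt "0.6 0 0 0 0 0 0"

```text
clock: 3.63
eef_pos: [0.5447, -0.1667, 0.1285]
tool_rot: [0.612, 0.791, -0.001, -0.001]
ft_force: [0.0, -0.2, -0.1]
grip_width: 0.051
grasp_force: 0.0
```

move_arm --pt "0 0 0 0 0 0 0" --pt "0 0 0 0 0 0 0" --pt "0 0 0 0 0 0 0" --pt "0 0 0 0 0 0 0" --pt "0 0 0 0 0 0 0" --pt "0 0 0 0 0 0 0" --pt "0 0 0 0 0 0 0" --pt "0 0 0 0 0 0 0"

```text
clock: 4.3
eef_pos: [0.5469, -0.1674, 0.1315]
tool_rot: [0.612, 0.791, 0.001, 0.002]
ft_force: [0.1, -0.3, 5.3]
grip_width: 0.0132
grasp_force: 59.9
```

move_arm --pt "0 0 0 -5 0 0 0" --pt "0 0 0 -10 0 0 0" --pt "0 0 0 -15 0 0 0" --pt "0 0 0 -20 0 0 0" --pt "0 0 0 -25 0 0 0" --pt "0 0 0 -25 0 0 0" --pt "0 0 0 -25 0 0 0" --pt "0 0 0 -25 0 0 0" --pt "0 0 0 -15 0 0 0" --pt "0 0 0 -5 0 0 0"

```text
clock: 5.13
eef_pos: [0.5463, -0.1672, 0.3029]
tool_rot: [0.611, 0.791, 0.001, 0.002]
ft_force: [-0.1, -0.1, -1.9]
grip_width: 0.013
grasp_force: 58.8
```

```bash
python3 - <<'E'
from h import *
from workcell import bot
o=bot.get_obs();print(o["clock"],o["eef_pos"],R.from_quat(o["tool_rot"]).as_matrix().round(4).tolist(),o["ft_force"],o["grip_width"],o["ft_torque"])
k=bot.calibration("wrist")
a=bot.camera("wrist");cv2.imwrite("pics/w2.png",a)
E
```

```text
5.1333 [ 0.5463319  -0.16721215  0.30294787] [[-0.2522, 0.9677, 0.0047], [0.9677, 0.2522, -0.0016], [-0.0027, 0.0042, -1.0]] [-0.12101408 -0.09127278 -1.92071969] 0.013000011802171273 [-0.04584136  0.01248436 -0.01157886]
```

move_arm --pt "0 0 0 -10 0 0 6.6" --pt "0 0 0 -10 0 0 6.6" --pt "0 0 0 -10 0 0 6.6" --pt "0 15 -8 0 0 0 0" --pt "0 30 -12 0 0 0 0" --pt "0 38 -12 0 0 0 0" --pt "0 38 -12 0 0 0 0" --pt "0 38 -12 0 0 0 0" --pt "0 38 -12 0 0 0 0" --pt "0 38 -12 0 0 0 0"

```text
clock: 6.02
eef_pos: [0.4855, 0.0758, 0.3277]
tool_rot: [0.739, 0.674, -0.001, -0.001]
ft_force: [1.0, 0.4, -2.2]
grip_width: 0.0131
grasp_force: 59.2
```

move_arm --pt "0 38 -12 0 0 0 0" --pt "0 38 0 0 0 0 0" --pt "0 38 0 0 0 0 0" --pt "0 32 0 0 0 0 0" --pt "0 18 0 0 0 0 0" --pt "0 6 0 0 0 0 0" --pt "0 0 0 0 0 0 0" --pt "0 0 0 0 0 0 0"

```text
clock: 6.68
eef_pos: [0.49, 0.2441, 0.3281]
tool_rot: [0.738, 0.674, -0.002, -0.0]
ft_force: [0.3, -0.6, -2.5]
grip_width: 0.0131
grasp_force: 59.3
```

```bash
python3 - <<'E'
from h import *
from workcell import bot
o=bot.get_obs();print(o["clock"],o["eef_pos"],R.from_quat(o["tool_rot"]).as_matrix().round(4).tolist(),o["ft_force"],o["grip_width"])
k=bot.calibration("wrist");print({x:np.round(v,4).tolist() for x,v in k.items()})
np.save("k3.npy",k,allow_pickle=True)
a=bot.camera("wrist");cv2.imwrite("pics/w3.png",a);cv2.imwrite("pics/s3.png",bot.camera("scene"))
cv2.imwrite("pics/v4.png",cv2.resize(a,(800,600),interpolation=cv2.INTER_CUBIC))
E
```

```text
6.6833 [0.49002024 0.2440799  0.32805142] [[0.0902, 0.9959, -0.0024], [0.9959, -0.0902, -0.002], [-0.0022, -0.0022, -1.0]] [ 0.34403948 -0.55648215 -2.51288819] 0.013065890459693403
{'K': [[295.549, 0.0, 252.7497], [0.0, 295.549, 194.968], [0.0, 0.0, 1.0]], 'dist_coeffs': [0.0132, 0.0, 0.0, 0.0, 0.0], 'position': [0.4954, 0.3111, 0.4622], 'orientation': [0.9901, -0.0439, -0.0073, 0.1334]}
```

View pics/v4.png

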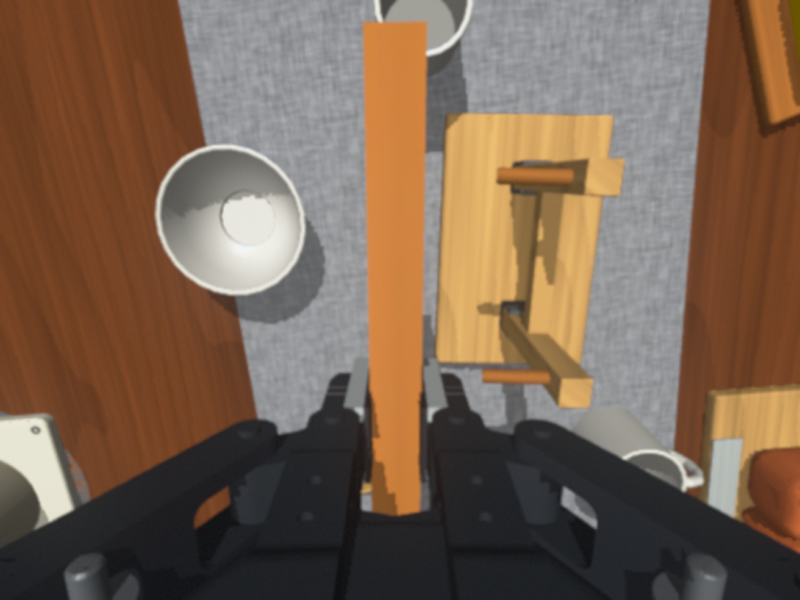

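```bash
python3 - <<'E'
import cv2,numpy as np
a=cv2.imread("pics/w3.png")
f=lambda x,y:cv2.resize(a[y:y+45,x:x+95],None,fx=6,fy=6,interpolation=cv2.INTER_CUBIC)
c=np.vstack([f(310,90),f(300,225)])
for i in range(0,570,60):cv2.line(c,(i,0),(i,540),(255,255,0) if i%300==0 else (120,120,0),1)
for i in range(0,540,30):cv2.line(c,(0,i),(8,i),(255,255,0),1)
cv2.imwrite("pics/v5.png",c)
E
```

```text
(no output)
```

View pics/v5.png

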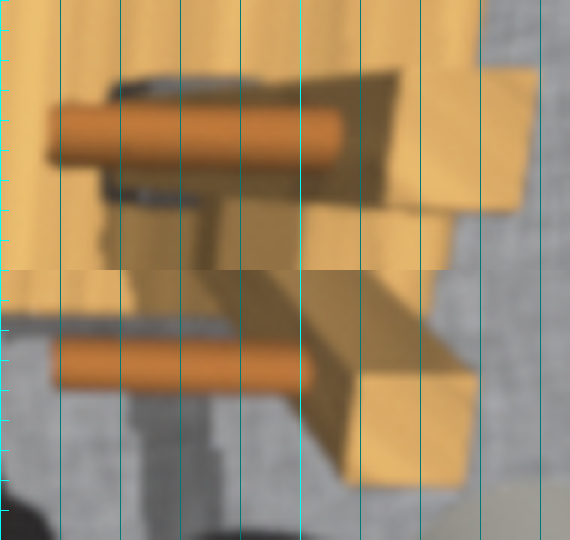

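The crop shows both post tops and both pegs clearly: +y peg tip near px (318, 112), –y peg tip near px (308, 240). I'll fit the stand pose and peg height from these.

```bash
cat > fit.py <<'E'
from h import *
k=np.load("k3.npy",allow_pickle=True).item()
up=lambda L,x0,y0:[[x0+(u+.5)/6-.5,y0+(v+.5)/6-.5] for u,v in L]
uv=np.array(up([(401,70),(539,68),(522,211),(385,207)],310,90)+up([(357,104),(477,104),(466,217),(343,217)],300,225)
 +up([(47,135)],310,90)+up([(51,95)],300,225)+[[(u+.5)/1.5625-.5,(v+.5)/1.5625-.5] for u,v in((447,114),(612,115),(437,362))])
def M(h):
    P=[]
    for s in(.065,-.065):
        P+=[[0,s+.01,h+.025],[.02,s+.01,h+.025],[.02,s-.01,h+.025],[0,s-.01,h+.025]]
    return P+[[-.044,.065,h],[-.044,-.065,h],[-.06,.12,.02],[.09,.12,.02],[-.06,-.12,.02]]
res=lambda q:(proj(T(q[:3],M(q[3])),k)-uv)
r=least_squares(lambda q:res(q).ravel(),[.59,.234,-.09,.175],x_scale=[.01,.01,.01,.01],loss="soft_l1")
print(r.x,"\n",res(r.x).round(2).tolist())
J=r.jac;print("sd/px",np.sqrt(np.diag(np.linalg.inv(J.T@J))))
# board top: far end corners
c=np.array([[(u+.5)/1.5625-.5,(v+.5)/1.5625-.5] for u,v in((364,23),(427,23))])
for z in(.34,.345,.35,.355):
    p=pix2(c,z,k);print(z,p.round(4).tolist(),np.linalg.norm(p[1]-p[0]),"TCP rel",R.from_euler('z',-r.x[2]).apply(p.mean(0)-[.4900,.2441,.3281]).round(4))
E
python3 fit.py
```

```text
[ 0.592053    0.23781911 -0.10433254  0.17310295] 
 [[-0.29, -0.64], [0.41, -0.02], [-0.25, 0.42], [-0.61, 0.78], [-0.05, -0.06], [0.74, 0.3], [-0.03, 0.23], [0.07, -0.13], [-0.22, 0.23], [0.07, -0.4], [-0.11, -1.35], [2.62, -0.58], [-0.5, 0.73]]
sd/px [0.00048536 0.00039842 0.00393187 0.00112741]
0.34 [[0.4909, 0.3466, 0.34], [0.5056, 0.3452, 0.34]] 0.01474951345483552 TCP rel [-0.0024  0.1021  0.0119]
0.345 [[0.4911, 0.3451, 0.345], [0.5052, 0.3438, 0.345]] 0.014146250631053712 TCP rel [-0.0024  0.1007  0.0169]
0.35 [[0.4913, 0.3437, 0.35], [0.5048, 0.3424, 0.35]] 0.013542987807271947 TCP rel [-0.0023  0.0992  0.0219]
0.355 [[0.4914, 0.3422, 0.355], [0.5043, 0.341, 0.355]] 0.012939724983490074 TCP rel [-0.0023  0.0978  0.0269]
```

Fitted stand: (0.592, 0.238), yaw −0.104, pegs at about 0.173 m, which lies within the allowed 0.160–0.190 range. I'll move the board over the pegs and feel for them with its lower edge.

move_arm --pt "0 0 0 0 -0.1 0.1 0.8" --pt "0 0.5 8 0 0 0 0" --pt "0 0.5 14 0 0 0 0" --pt "0 0.5 14 0 0 0 0" --pt "0 0.5 14 0 0 0 0" --pt "0 0.5 14 0 0 0 0" --pt "0 1 9 0 0 0 0" --pt "0 0.8 4 0 0 0 0" --pt "0 0 0 0 0 0 0" --pt "0 0 0 0 0 0 0"

```text
clock: 7.62
eef_pos: [0.5677, 0.2405, 0.3293]
tool_rot: [0.743, 0.669, 0.001, -0.0]
ft_force: [-0.0, 0.5, -3.3]
grip_width: 0.013
grasp_force: 59.4
```

move_arm --pt "0 0 0 3 0 0 0" --pt "0 0 0 4 0 0 0" --pt "0 0 0 4 0 0 0" --pt "0 0 0 4 0 0 0" --pt "0 0 0 4 0 0 0" --pt "0 0 0 3 0 0 0" --pt "0 0 0 1 0 0 0" --pt "0 0 0 0 0 0 0" --pt "0 0 0 0 0 0 0"

```text
clock: 8.37
eef_pos: [0.5676, 0.241, 0.3065]
tool_rot: [0.743, 0.669, 0.001, 0.0]
ft_force: [-0.2, 0.4, -2.8]
grip_width: 0.0128
grasp_force: 59.3
```

move_arm --pt "0 0 0 1 0 0 0" --pt "0 0 0 1 0 0 0" --pt "0 0 0 1 0 0 0" --pt "0 0 0 1 0 0 0" --pt "0 0 0 1 0 0 0" --pt "0 0 0 0 0 0 0"

```text
clock: 8.87
eef_pos: [0.5675, 0.241, 0.3012]
tool_rot: [0.743, 0.669, 0.001, -0.0]
ft_force: [-0.4, 0.6, -3.1]
grip_width: 0.0132
grasp_force: 59.3
```

move_arm --pt "0 0 0 1 0 0 0" --pt "0 0 0 1 0 0 0" --pt "0 0 0 0 0 0 0"

```text
clock: 9.12
eef_pos: [0.5675, 0.241, 0.2992]
tool_rot: [0.743, 0.669, 0.001, -0.0]
ft_force: [-0.1, 0.2, -2.4]
grip_width: 0.0131
grasp_force: 59.3
```

move_arm --pt "0 0 0 1 0 0 0" --pt "0 0 0 0 0 0 0"

```text
clock: 9.28
eef_pos: [0.5677, 0.2411, 0.2986]
tool_rot: [0.743, 0.669, 0.001, 0.0]
ft_force: [0.9, 0.1, -1.8]
grip_width: 0.0133
grasp_force: 59.6
```

move_arm --pt "0 0 0 0.5 0 0 0" --pt "0 0 0 0 0 0 0" --pt "0 0 0 0 0 0 0"

```text
clock: 9.53
eef_pos: [0.5677, 0.2412, 0.2985]
tool_rot: [0.743, 0.669, 0.002, 0.0]
ft_force: [0.0, 0.7, 0.7]
grip_width: 0.0129
grasp_force: 59.8
```

move_arm --pt "0 0 0 0.5 0 0 0" --pt "0 0 0 0 0 0 0" --pt "0 0 0 0 0 0 0"

```text
clock: 9.78
eef_pos: [0.5678, 0.2413, 0.2983]
tool_rot: [0.743, 0.669, 0.002, 0.0]
ft_force: [-0.6, 0.8, 3.8]
grip_width: 0.013
grasp_force: 60.2
```

Contact is felt at TCP z ≈ 0.2986, so the pegs are at about 0.174 m, in agreement with the vision fit. I'll back off and lower by 117 mm from the touch.

move_arm --pt "0 0 0 -3 0 0 0" --pt "0 0 0 -3 0 0 0" --pt "0 0 -8 0 0 0 0" --pt "0 0 -14 0 0 0 0" --pt "0 0 -14 0 0 0 0" --pt "0 0 -10 0 0 0 0" --pt "0 0 -4 0 0 0 0" --pt "0 0 0 8 0 0 0" --pt "0 0 0 15 0 0 0" --pt "0 0 0 15 0 0 0"

```text
clock: 10.62
eef_pos: [0.5188, 0.2463, 0.2647]
tool_rot: [0.743, 0.669, 0.002, 0.0]
ft_force: [0.6, -1.2, -3.1]
grip_width: 0.0131
grasp_force: 59.4
```

move_arm --pt "0 0 0 20 0 0 0" --pt "0 0 0 20 0 0 0" --pt "0 0 0 20 0 0 0" --pt "0 0 0 15 0 0 0" --pt "0 0 0 8 0 0 0" --pt "0 0 0 0 0 0 0" --pt "0 0 0 0 0 0 0" --pt "0 0 0 0 0 0 0"

```text
clock: 11.28
eef_pos: [0.519, 0.2467, 0.1833]
tool_rot: [0.743, 0.669, 0.002, 0.0]
ft_force: [-0.3, -0.4, -2.6]
grip_width: 0.0126
grasp_force: 59.2
```

```bash
python3 - <<'E'
from h import *
from workcell import bot
o=bot.get_obs();print(o["clock"],o["eef_pos"],R.from_quat(o["tool_rot"]).as_matrix().round(4).tolist(),o["ft_force"])
k=bot.calibration("wrist");np.save("k6.npy",k,allow_pickle=True)
q=[.592053,.23781911,-.10433254]
e=R.from_euler('z',-q[2]).apply(o["eef_pos"]-[q[0],q[1],0]);print("TCP in stand",e)
a=bot.camera("wrist");cv2.imwrite("pics/w6.png",a)
h=.174
P=proj(T(q,[[-.044,.065,h],[-.044,-.065,h]]+[[x,s,h+.025] for s in(.075,.055,-.055,-.075) for x in(0,.02)]+[[e[0]+x,.1,o["eef_pos"][2]+.0205] for x in(-.007,.007)]),k)
v=cv2.resize(a,(800,600),interpolation=cv2.INTER_CUBIC)
for p in P:cv2.circle(v,tuple(((p+.5)*1.5625).astype(int).tolist()),2,(0,255,255),-1)
cv2.imwrite("pics/v6.png",v)
E
```

```text
11.2833 [0.51902902 0.24667265 0.18329395] [[0.1045, 0.9945, 0.0036], [0.9945, -0.1045, 0.0023], [0.0027, 0.0034, -1.0]] [-0.29884799 -0.37857271 -2.61472519]
TCP in stand [-0.07354893  0.00120043  0.18329395]
```

View pics/v6.png

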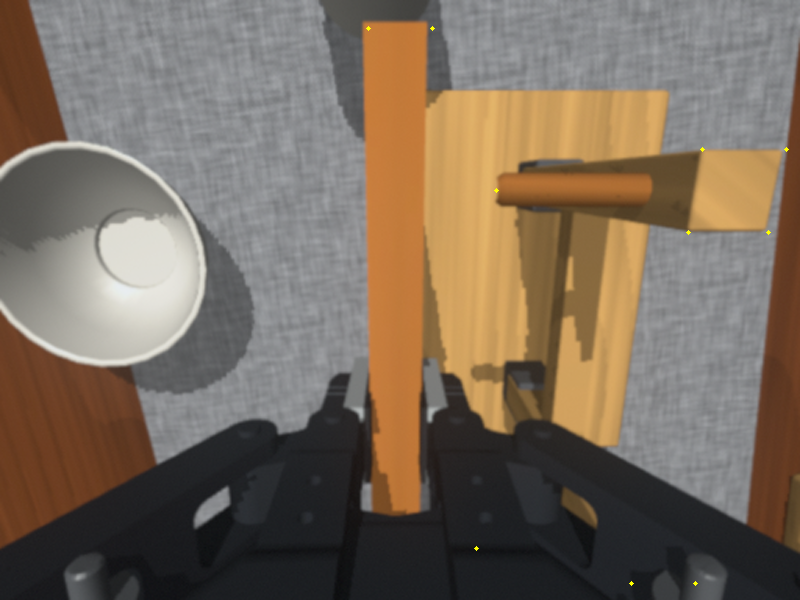

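The fit overlays the +y peg tip (px 497, 190) and post. The board end sits about 1.2 mm too far in +y, and z is about 1.6 mm high. I'll correct both and approach the tips.

move_arm --pt "0 -1.2 0 1.5 0 0 0" --pt "0 0 4 0 0 0 0" --pt "0 0 6 0 0 0 0" --pt "0 0 6 0 0 0 0" --pt "0 0 4 0 0 0 0" --pt "0 0 1 0 0 0 0" --pt "0 0 0 0 0 0 0" --pt "0 0 0 0 0 0 0"

```text
clock: 12.0
eef_pos: [0.5389, 0.2429, 0.1807]
tool_rot: [0.743, 0.669, 0.001, -0.0]
ft_force: [0.1, 0.2, -2.9]
grip_width: 0.0127
grasp_force: 59.4
```

move_arm --pt "0 0 1 0 0 0 0" --pt "0 0 1 0 0 0 0" --pt "0 0 0 0 0 0 0"

```text
clock: 12.25
eef_pos: [0.541, 0.2429, 0.1809]
tool_rot: [0.743, 0.669, 0.001, 0.0]
ft_force: [-0.3, -0.3, -2.7]
grip_width: 0.0132
grasp_force: 59.3
```

move_arm --pt "0 0 1 0 0 0 0" --pt "0 0 1 0 0 0 0" --pt "0 0 0 0 0 0 0"

```text
clock: 12.5
eef_pos: [0.5431, 0.2426, 0.1809]
tool_rot: [0.743, 0.669, 0.001, 0.0]
ft_force: [0.3, -0.1, -1.9]
grip_width: 0.013
grasp_force: 59.4
```

move_arm --pt "0 0 0 -0.6 0 0 0" --pt "0 0 1 0 0 0 0" --pt "0 0 1 0 0 0 0" --pt "0 0 0 0 0 0 0"

```text
clock: 12.83
eef_pos: [0.5451, 0.2424, 0.1815]
tool_rot: [0.743, 0.669, 0.001, 0.0]
ft_force: [0.4, 0.6, -3.1]
grip_width: 0.0129
grasp_force: 59.4
```

move_arm --pt "0 0 1 0 0 0 0" --pt "0 0 1 0 0 0 0" --pt "0 0 0 0 0 0 0"

```text
clock: 13.08
eef_pos: [0.5471, 0.2422, 0.1815]
tool_rot: [0.743, 0.669, 0.001, 0.0]
ft_force: [-0.5, -0.4, -2.8]
grip_width: 0.0128
grasp_force: 59.4
```

move_arm --pt "0 0 1 0 0 0 0" --pt "0 0 0 0 0 0 0"

```text
clock: 13.25
eef_pos: [0.548, 0.2421, 0.1815]
tool_rot: [0.743, 0.669, 0.001, 0.0]
ft_force: [0.7, -0.2, -3.1]
grip_width: 0.0131
grasp_force: 59.4
```

move_arm --pt "0 0 1 0 0 0 0" --pt "0 0 1 0 0 0 0" --pt "0 0 1 0 0 0 0" --pt "0 0 0 0 0 0 0"

```text
clock: 13.58
eef_pos: [0.5511, 0.2418, 0.1815]
tool_rot: [0.743, 0.669, 0.001, 0.0]
ft_force: [-0.4, 0.1, -2.7]
grip_width: 0.0135
grasp_force: 59.4
```

move_arm --pt "0 0 1 0 0 0 0" --pt "0 0 1 0 0 0 0" --pt "0 0 1 0 0 0 0" --pt "0 0 0 0 0 0 0"

```text
clock: 13.92
eef_pos: [0.554, 0.2415, 0.1815]
tool_rot: [0.743, 0.669, 0.001, 0.0]
ft_force: [0.3, 0.4, -2.3]
grip_width: 0.0131
grasp_force: 59.4
```

move_arm --pt "0 0 1 0 0 0 0" --pt "0 0 1 0 0 0 0" --pt "0 0 1 0 0 0 0" --pt "0 0 0 0 0 0 0"

```text
clock: 14.25
eef_pos: [0.557, 0.2411, 0.1815]
tool_rot: [0.743, 0.669, 0.001, 0.0]
ft_force: [0.3, 0.4, -2.6]
grip_width: 0.0131
grasp_force: 59.4
```

move_arm --pt "0 0 1.5 0 0 0 0" --pt "0 0 1.5 0 0 0 0" --pt "0 0 1.5 0 0 0 0" --pt "0 0 0 0 0 0 0"

```text
clock: 14.58
eef_pos: [0.5616, 0.2406, 0.1815]
tool_rot: [0.743, 0.669, 0.001, 0.0]
ft_force: [-0.2, 0.4, -3.0]
grip_width: 0.0131
grasp_force: 59.4
```

move_arm --pt "0 0 1.5 0 0 0 0" --pt "0 0 1.5 0 0 0 0" --pt "0 0 1.5 0 0 0 0" --pt "0 0 0 0 0 0 0"

```text
clock: 14.92
eef_pos: [0.5661, 0.2402, 0.1815]
tool_rot: [0.743, 0.669, 0.001, 0.0]
ft_force: [-0.0, 0.4, -2.7]
grip_width: 0.013
grasp_force: 59.4
```

move_arm --pt "0 0 1.5 0 0 0 0" --pt "0 0 1.5 0 0 0 0" --pt "0 0 1.5 0 0 0 0" --pt "0 0 0 0 0 0 0"

```text
clock: 15.25
eef_pos: [0.5705, 0.2397, 0.1815]
tool_rot: [0.743, 0.669, 0.001, 0.0]
ft_force: [-0.1, -0.3, -2.6]
grip_width: 0.0128
grasp_force: 59.4
```

move_arm --pt "0 0 1.5 0 0 0 0" --pt "0 0 1.5 0 0 0 0" --pt "0 0 1.5 0 0 0 0" --pt "0 0 0 0 0 0 0"

```text
clock: 15.58
eef_pos: [0.575, 0.2392, 0.1816]
tool_rot: [0.743, 0.669, 0.001, 0.0]
ft_force: [0.5, -0.7, -3.3]
grip_width: 0.0129
grasp_force: 59.4
```

move_arm --pt "0 0 1.5 0 0 0 0" --pt "0 0 1.5 0 0 0 0" --pt "0 0 1.5 0 0 0 0" --pt "0 0 1.5 0 0 0 0" --pt "0 0 0 0 0 0 0"

```text
clock: 16.0
eef_pos: [0.581, 0.2386, 0.1815]
tool_rot: [0.743, 0.669, 0.001, 0.0]
ft_force: [-0.1, 0.6, -2.7]
grip_width: 0.0133
grasp_force: 59.4
```

move_arm --pt "0 0 1 0 0 0 0" --pt "0 0 1 0 0 0 0" --pt "0 0 0 0 0 0 0"

```text
clock: 16.25
eef_pos: [0.5828, 0.2384, 0.1816]
tool_rot: [0.743, 0.669, 0.001, 0.0]
ft_force: [0.0, -0.7, -2.5]
grip_width: 0.013
grasp_force: 59.4
```

move_arm --pt "0 0 1 0 0 0 0" --pt "0 0 0 0 0 0 0"

```text
clock: 16.42
eef_pos: [0.5837, 0.2383, 0.1815]
tool_rot: [0.743, 0.669, 0.001, 0.0]
ft_force: [0.2, 0.1, -3.8]
grip_width: 0.0131
grasp_force: 59.4
```

move_arm --pt "0 0 1 0 0 0 0" --pt "0 0 0 0 0 0 0"

```text
clock: 16.58
eef_pos: [0.5848, 0.2382, 0.1816]
tool_rot: [0.743, 0.669, 0.001, 0.0]
ft_force: [1.3, 0.6, -3.9]
grip_width: 0.0131
grasp_force: 59.4
```

move_arm --pt "0 0 1 0 0 0 0" --pt "0 0 0 0 0 0 0"

```text
clock: 16.75
eef_pos: [0.5857, 0.2381, 0.1816]
tool_rot: [0.743, 0.669, 0.001, 0.0]
ft_force: [-0.5, 1.0, -2.5]
grip_width: 0.013
grasp_force: 59.4
```

move_arm --pt "0 0 0.7 0 0 0 0" --pt "0 0 0 0 0 0 0"

```text
clock: 16.92
eef_pos: [0.5859, 0.2381, 0.1815]
tool_rot: [0.743, 0.669, 0.001, -0.0]
ft_force: [-1.3, 0.3, -1.6]
grip_width: 0.0132
grasp_force: 59.5
```

move_arm --pt "0 0 0.7 0 0 0 0" --pt "0 0 0 0 0 0 0"

```text
clock: 17.08
eef_pos: [0.5861, 0.2381, 0.1814]
tool_rot: [0.743, 0.669, 0.0, -0.001]
ft_force: [-5.2, 1.3, -1.1]
grip_width: 0.0134
grasp_force: 59.7
```

move_arm --pt "0 0 -0.5 0.7 0 0 0" --pt "0 0 0 0.7 0 0 0" --pt "0 0 0 0 0 0 0"

```text
clock: 17.33
eef_pos: [0.586, 0.238, 0.18]
tool_rot: [0.743, 0.669, 0.001, -0.0]
ft_force: [-4.9, 0.4, -0.4]
grip_width: 0.0128
grasp_force: 59.7
```

move_arm --pt "0 0 0 0.4 0 0 0" --pt "0 0 0 0 0 0 0"

```text
clock: 17.5
eef_pos: [0.5861, 0.238, 0.1799]
tool_rot: [0.743, 0.669, 0.001, -0.0]
ft_force: [-5.0, 0.8, 1.3]
grip_width: 0.013
grasp_force: 60.0
```

The board rests on the pegs, flat against the posts. Releasing.

move_arm --pt "0.2 0 0 0 0 0 0" --pt "0.25 0 0 0 0 0 0" --pt "0.35 0 0 0 0 0 0" --pt "0.4 0 0 0 0 0 0" --pt "0.4 0 0 0 0 0 0" --pt "0.4 0 0 0 0 0 0"

```text
clock: 18.0
eef_pos: [0.5869, 0.238, 0.18]
tool_rot: [0.743, 0.669, 0.002, 0.0]
ft_force: [0.2, 0.2, -0.4]
grip_width: 0.0342
grasp_force: 0.0
```

```bash
python3 - <<'E'
from h import *
from workcell import bot
o=bot.get_obs();print(o["clock"],o["eef_pos"],o["ft_force"],o["grip_width"])
a=bot.camera("wrist");b=bot.camera("scene")
v=np.hstack([cv2.resize(a,(400,300)),cv2.resize(b[150:300,250:450],(400,300),interpolation=cv2.INTER_CUBIC)])
cv2.imwrite("pics/v7.png",v)
E
```

```text
18.0 [0.58691561 0.23800701 0.17997754] [ 0.22126066  0.16669137 -0.36547541] 0.034233016239645454
```

View pics/v7.png

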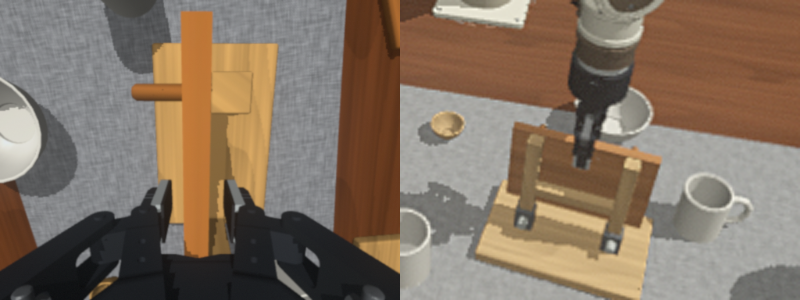

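The board hangs on the pegs, flat against the posts: the wrist view (left half) shows the peg through at (155, 92) and the post touching at (213, 92). The fingers are clear on both sides, so I'll retreat straight up.

move_arm --pt "0.4 0 0 -3 0 0 0" --pt "0.4 0 0 -8 0 0 0" --pt "0.4 0 0 -15 0 0 0" --pt "0.4 0 0 -25 0 0 0" --pt "0.4 0 0 -25 0 0 0" --pt "0.4 0 0 -25 0 0 0" --pt "0.4 0 0 -20 0 0 0" --pt "0.4 0 0 -8 0 0 0" --pt "0.4 0 0 0 0 0 0" --pt "0.4 0 0 0 0 0 0"

```text
clock: 18.93
eef_pos: [0.5864, 0.2379, 0.3087]
tool_rot: [0.743, 0.669, 0.001, 0.0]
ft_force: [-0.5, -0.9, -1.1]
grip_width: 0.0341
grasp_force: 0.0
```

```bash
python3 - <<'E'
from h import *
from workcell import bot
o=bot.get_obs();print(o["clock"],o["eef_pos"],o["ft_force"],o["grip_width"])
a=bot.camera("wrist");b=bot.camera("scene")
v=np.hstack([cv2.resize(a,(400,300)),cv2.resize(b[150:300,250:450],(400,300),interpolation=cv2.INTER_CUBIC)])
cv2.imwrite("pics/v8.png",v)
E
```

```text
18.9333 [0.58636722 0.23788285 0.30865881] [-0.46017149 -0.89518272 -1.13157063] 0.034138850404229606
```

View pics/v8.png

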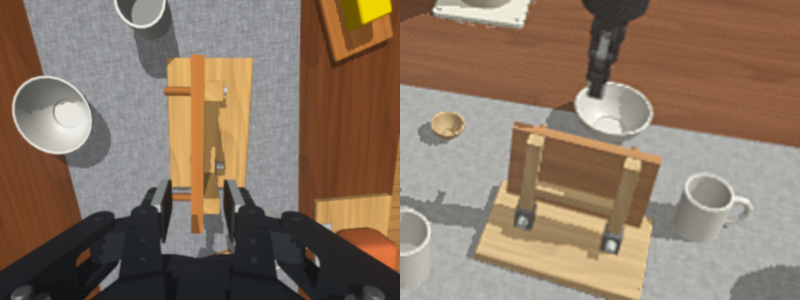

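Both pegs show through in front of the board at (178, 91) and (182, 197), the board is flat against the posts, and the gripper is clear. Handing in.

```bash
python3 -c "
from workcell import bot
print(bot.job_done())"
```

```text
the job is handed in; nothing more can be done
None
```

The brown bread board hangs on both pegs, flat against the posts and released; the job was handed in at about 19 s of the 56 s allowed, and the hand-in call returned no verdict.

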